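# Mesh the splined key in the gearbox and hold its lock down

### The job

Pull the T-handled splined key up out of the wooden tool holder, turn it until its four splines line up with the cross-shaped socket of the small bench gearbox, and slide it all the way home so that it pushes the sprung lock pin in the socket right down. Finish still gripping the key and pressing it down firmly: do not let go, because the lock is only released while the key is pressed. Leave the awl in the holder and everything else on the bench where it is.

Things in the scene. Friction and masses are not known exactly. Their poses are not given: they have to be found in the camera images.
- key: upright steel key, 126 mm tall, about 160 g, light wooden T-grip, hanging loose in one of the holder's two bores (which varies). Origin: middle of its lower end, z up its axis. Lowest 36 mm: four splines, a plus sign along x and y (same every quarter turn), 24 mm tip to tip, 8 mm thick, lower edges rounded. Shank 16 mm thick; collar 40 mm wide at 70 to 76 mm hangs on the holder's top
- key_grip (a point): centre of the key's wooden grip bar, 113 mm above the key's lower end, axes as the key's. The bar is 60 mm long along x, 22 mm thick along y, 26 mm high; take it across the 22 mm. Below it a neck 16 mm thick, 24 mm high down to the collar
- awl: awl with a pear-shaped light wooden handle (32 mm thick), standing upright in the other bore its handle 86 to 142 mm above the bench; it stays there. Origin at its point
- holder: wooden block fixed to the bench, 56 mm (x) by 160 mm (y) by 80 mm high, with two round bores 28 mm wide and 75 mm deep at y = +42 and -42 mm. Origin: centre of its underside. The lower end of the hanging key is 10 mm above the bench
- housing: round grey gearbox housing fixed to the bench, foot 92 mm across, 54 mm high. Origin: centre of its underside
- spindle: square steel spindle head, 34 mm wide, in the middle of the housing at any angle to it, top 60 mm above the bench; locked, it does not turn. Origin on its axis at bench level, z up. A plus-shaped socket goes down from its top, slots along x and y, 26.5 mm end to end, 10.5 mm wide; it fits the key's splines every quarter turn
- socket_mouth (a point): centre of the socket's mouth, on top of the spindle head, 60 mm above the bench; axes as the spindle's
- lock_pin (a joint): travel of the sprung brass lock pin in the bottom of the socket: 0 at rest (its top 26 mm below the mouth), 0.006 m fully down (key's lower end 32 mm below the mouth). It takes 4 N to start it and 10 N to hold it fully down
- masking_roll: roll of masking tape, 96 mm wide, 24 mm high; bystander, origin under its centre
- hinge_b: flat steel hinge, 61 x 63 x 6 mm; bystander, origin under its centre
- spring_clamp: black spring clamp, 129 mm long, 24 mm high; bystander, origin under its centre
- sanding_block: cork sanding block, 63 x 113 x 34 mm; bystander, origin under its centre
Mind the look-alikes: they are no part of the job. What is shaped like the key but pink is not meant.

How it is judged:
By the outcome, as a careful person would: the job done as asked, in the order asked, and still so for the second after the job is handed in, while the arm keeps its last pose, push and grip.
It also fails if it takes over 38 s, if anything falls off the work surface, if the arm or the gripper's body presses on something with over 40 N, if the wrist force passes 120 N, or if a joint passes its speed limit or range.

### The arm

A 6-joint arm with a two-finger parallel gripper is mounted at the origin on a cart in front of the work surface, level with it; the furniture and walls round the work are solid. World frame = base frame: x ahead of the robot, y to its left, z up, the work surface at z = 0. Lengths are in m, angles in rad, forces in N, time in s.
With the tool pointing down it reaches from about 0.35 to 0.85 m from the base axis. Payload 8.1 kg.
Tool frame: the origin (TCP) lies between the finger pads; the fingertips stand 14 mm ahead of it and the grasp point (between the pads) lies 5 mm behind it (r.tips_ahead is the distance from the TCP to the fingertips, in m); y points along the fingers, z is the direction in which the jaws open and shut, and the axes are right-handed (so a half turn about y gives the same grasp; the last joint's range is limited). The gripper opens to 93 mm and grips with 3 to 60 N. Pads are 15 mm wide; open, the fingers measure 128 mm over their backs; the gripper's body (75 mm by 188 mm) begins 65 mm behind the grasp point.
Start: joints at [-0.085, 0.13, 1.488, -0, 1.523, -0.085], TCP at [0.6, 0, 0.233] pointing down, gripper open.
Joint ranges: [-2.96, 2.96], [-0.89, 2.26], [0.02, 2.5], [-1.34, 4.48], [0, 2.73], [-2.66, 2.66]. Speed limits (rad/s): [2.39, 2.39, 2.79, 3.14, 3.14, 3.14].

### API

Orientations are given as a unit quaternion [x, y, z, w].
In Python, from rig import r gives the robot as it stands.
- The arm moves only by the tool carry_out, never from a script. Its argument "commands" is a list of rows, each a list of 3 entries, a list of its own where there are three numbers: the opening, from 0 (shut) to 1 (fully open), then the shift along the world's x, y, z in m, then the turn about the world's z in rad. A call has 1 to 8 rows; each row is the pose to reach, as a shift and turn from the pose measured when the call began; what a row does not reach only later rows make up. A row lasts 1/10 s, in which the tool goes at most 50 mm and 8.59 degrees, less where a joint would pass 70% of its speed; a pose out of reach is approached as far as the arm can. A call with a gripper value outside its range is refused whole. The fingers move at their own pace and stop on an object; the grip force is fixed at half the most. Time passes only in rows, so rows that repeat a pose let the fingers close. It gives the time, the measured TCP pose, the force and the opening at its end, in the units of the state.
- r.read_state(): the state, without advancing time (a new reading comes with each control period).
- r.capture(name): name is "scene" or "side" or "wrist"; returns the picture (480x640x3 uint8, blue, green, red); there is no depth.
- r.calibration(name): a dict with "mtx" (3x3 intrinsics, pixels), "origin" and "attitude" of the camera in the world; the wrist camera has in their place "T_tool_cam" (4x4, takes a point from camera to tool coordinates, whose origin is the TCP and whose axes are the tool frame's). Camera axes: x right, y up, looking along -z (the intrinsics and any distortion apply to the point x, -y, -z); pixel columns grow to the right and rows downward; lengths in m; the calibration is good to about 2 mm. A picture is of the moment at which its call begins: read the wrist's pose just before it. calibration takes no time and is no camera call.
- r.finish_job(): hands the job in, once; it reports no verdict.
The state is a dict: "time": time; "joint_pos": joint angles; "qvel": joint speeds; "tau": joint torques, N m; "ee_pos": TCP position; "eef_rot": TCP orientation; "contact_force": force on the tool from outside, world axes, zero at the start; "wrist_torque": the same for the moment, N m; "grip_width": opening from 0.0 (shut) to 1.0 (fully open).
Only numpy, scipy, OpenCV 4.12 (cv2) and the standard library are available. Lean on these libraries where they do the work, as an engineer would, in place of code of your own. Each camera call takes 0.05 s, during which the arm holds its last target.

## Working session

There is one attempt and no reset: what is moved stays moved. The work goes in short steps, Python scripts to look and compute and a tool call to move; the robot and the scene stay as the last step left them, time stands still between calls to the robot, and variables do not carry over. Pictures are saved under pics/ and viewed, and the job is handed in when it is done.

Besides the shell and the picture viewer there is one more tool, called after ">>>" in YAML: its name, and indented under it one key for each argument. carry_out: Moves the arm, as the interface text tells. Its arguments: {"type":"object","properties":{"commands":{"type":"array"}},"required":["commands"]}

```bash
ls; mkdir -p pics; python3 - <<'E'
from rig import r
import cv2
print(r.read_state())
for n in("scene","side","wrist"):
    cv2.imwrite(f"pics/{n}0.png",r.capture(n)); print(n,r.calibration(n))
print(r.tips_ahead)
E
```

```text
pics
{'time': 0.0, 'joint_pos': array([-8.54171275e-02,  1.31166102e-01,  1.48927925e+00, -1.75849487e-05,
        1.52301313e+00, -8.54085839e-02]), 'qvel': array([ 1.97910383e-04, -1.81943009e-04, -6.43469585e-04, -1.63314261e-03,
       -1.06110854e-05, -1.41251946e-03]), 'tau': array([-1.61290725e-03, -5.59853125e+01, -4.91755986e+01,  7.67333270e-02,
        3.59135563e-02, -2.97389461e-04]), 'ee_pos': array([5.99447501e-01, 5.29663772e-05, 2.31584506e-01]), 'eef_rot': array([-0.50042757,  0.50050225, -0.49950115,  0.49956815]), 'contact_force': array([0.44093749, 0.75093728, 0.84722464]), 'wrist_torque': array([-0.02060985, -0.0135344 ,  0.01543835]), 'grip_width': 1.0013064179491444}
scene {'mtx': array([[544.86904996,   0.        , 315.82322347],
       [  0.        , 544.86904996, 232.74701531],
       [  0.        ,   0.        ,   1.        ]]), 'origin': array([ 0.19351037, -0.5253043 ,  0.75500068]), 'attitude': array([ 0.38622969, -0.10873703, -0.26401266,  0.8770976 ])}
side {'mtx': array([[594.95228242,   0.        , 319.90561722],
       [  0.        , 594.95228242, 240.29959275],
       [  0.        ,   0.        ,   1.        ]]), 'origin': array([ 0.04377768, -0.82709144,  0.62573761]), 'attitude': array([ 0.50416376, -0.13905444, -0.23088231,  0.82047311])}
wrist {'mtx': array([[374.37307898,   0.        , 317.52499271],
       [  0.        , 374.37307898, 240.41078839],
       [  0.        ,   0.        ,   1.        ]]), 'T_tool_cam': array([[ 1.09916270e-04, -9.71519953e-01, -2.36957738e-01,
        -6.57987801e-02],
       [ 7.70363257e-04,  2.36957752e-01, -9.71519650e-01,
        -1.51940944e-01],
       [ 9.99999697e-01, -7.57577191e-05,  7.74468787e-04,
        -4.83822619e-04],
       [ 0.00000000e+00,  0.00000000e+00,  0.00000000e+00,
         1.00000000e+00]])}
0.014
```

View pics/scene0.png

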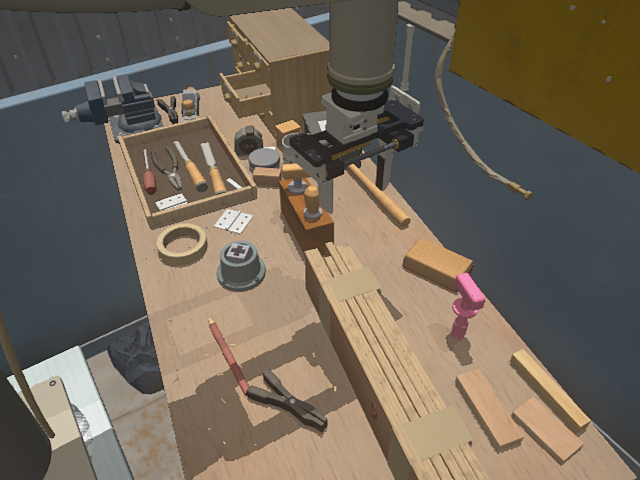

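View pics/side0.png

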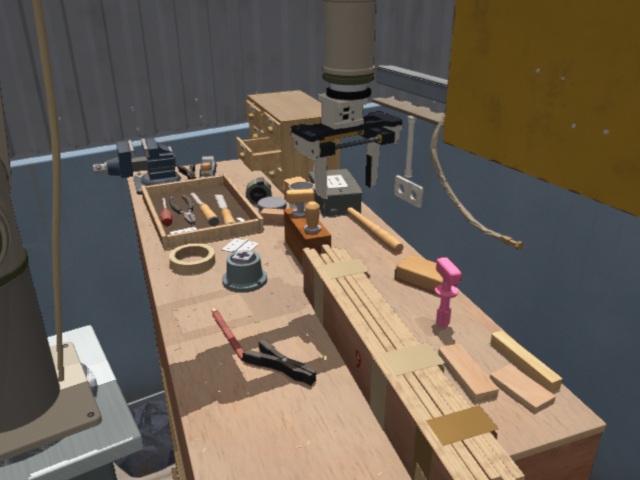

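View pics/wrist0.png

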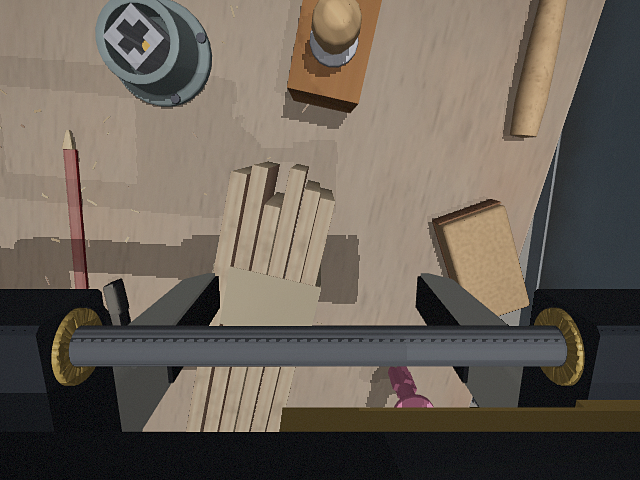

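The scene and side pictures show the key in the far bore of the holder (scene ≈(296,175)) with the awl in the near bore (312,203). The housing is at (240,262) and the pink decoy at (467,300). The wrist view shows the socket at (136,40).

```bash
cat > h.py <<'E'
import numpy as np, cv2
from scipy.spatial.transform import Rotation as R
from rig import r
def campose(n,st=None):
    c=r.calibration(n)
    if n!="wrist": return c["mtx"],R.from_quat(c["attitude"]).as_matrix(),c["origin"]
    T=c["T_tool_cam"]; Rt=R.from_quat(st["eef_rot"]).as_matrix()
    return c["mtx"],Rt@T[:3,:3],Rt@T[:3,3]+st["ee_pos"]
def ray(n,uv,st=None):
    K,A,o=campose(n,st); u,v=uv
    d=np.array([(u-K[0,2])/K[0,0],-(v-K[1,2])/K[1,1],-1]); return o,A@d
def atz(n,uv,z,st=None):
    o,d=ray(n,uv,st); return o+d*(z-o[2])/d[2]
def proj(n,p,st=None):
    K,A,o=campose(n,st); q=(np.atleast_2d(p)-o)@A
    return np.c_[K[0,0]*q[:,0]/-q[:,2]+K[0,2], K[1,1]*q[:,1]/q[:,2]+K[1,2]]
def crop(img,x,y,w,h,s,name):
    cv2.imwrite(name,cv2.resize(img[y:y+h,x:x+w],None,fx=s,fy=s,interpolation=cv2.INTER_CUBIC))
E
python3 - <<'E'
from h import *
st=r.read_state()
print(R.from_quat(st["eef_rot"]).as_matrix().round(3))
a=cv2.imread("pics/scene0.png");b=cv2.imread("pics/side0.png");w=cv2.imread("pics/wrist0.png")
crop(a,200,140,150,150,4,"pics/s1.png"); crop(b,210,160,150,140,4,"pics/d1.png"); crop(w,80,0,300,120,2.6,"pics/w1.png")
print("key approx",atz("scene",(294,170),.123), atz("side",(297,190),.123))
print("socket",atz("scene",(240,250),.06),atz("side",(243,256),.06),atz("wrist",(136,40),.06,st))
print("awl",atz("wrist",(336,18),.142,st))
E
```

```text
[[-0.    -0.001  1.   ]
 [-1.     0.    -0.   ]
 [-0.    -1.    -0.001]]
key approx [0.62507453 0.22814774 0.123     ] [0.64087911 0.25937355 0.123     ]
socket [0.45803178 0.14882864 0.06      ] [0.45296404 0.14775358 0.06      ] [0.45556042 0.14939973 0.06      ]
awl [0.60952862 0.13977315 0.142     ]
```

View pics/s1.png

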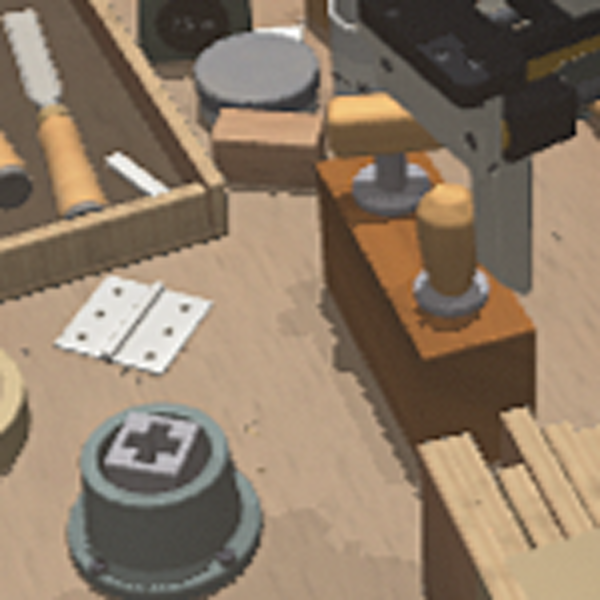

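View pics/d1.png

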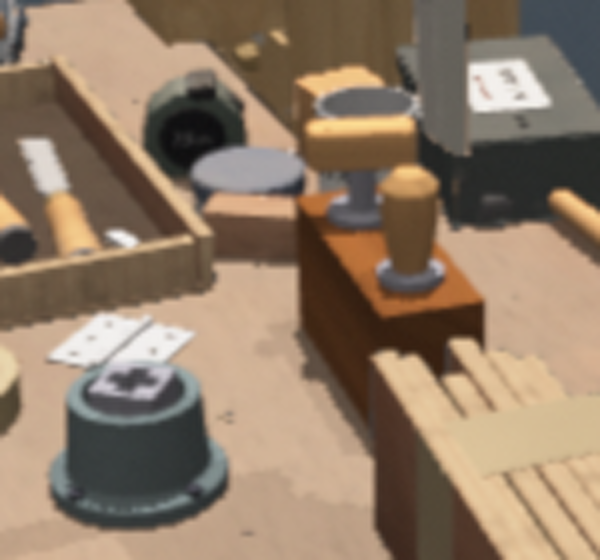

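View pics/w1.png

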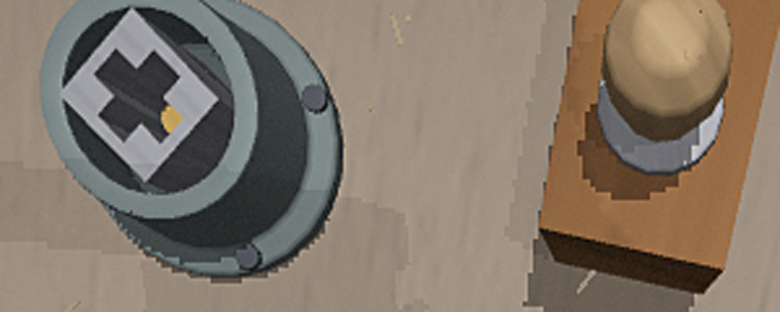

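>>> carry_out:
  commands:
    - [1,[-0.01,0.04,0.02],0]
    - [1,[-0.02,0.08,0.04],0]
    - [1,[-0.04,0.12,0.06],0]
    - [1,[-0.04,0.12,0.06],0]
    - [1,[-0.04,0.12,0.06],0]

```text
time: 0.65
ee_pos: [0.5596, 0.1209, 0.2923]
eef_rot: [0.501, -0.499, 0.499, -0.501]
contact_force: [0.3, 0.3, -0.3]
grip_width: 0.999
```

```bash
python3 - <<'E'
from h import *
st=r.read_state(); w=r.capture("wrist"); cv2.imwrite("pics/w2.png",w)
np.save("st2.npy",dict(ee_pos=st["ee_pos"],eef_rot=st["eef_rot"]),allow_pickle=True)
print(st["time"],st["ee_pos"],st["eef_rot"],st["contact_force"],st["qvel"].round(3))
b=r.capture("scene"); crop(b,200,110,150,150,4,"pics/s2.png")
E
```

```text
0.65 [0.55957328 0.12085645 0.29231872] [ 0.50063616 -0.49942692  0.49941539 -0.50052018] [ 0.26219865  0.28504301 -0.29534743] [-0.037  0.026  0.019 -0.008 -0.006 -0.006]
```

View pics/w2.png

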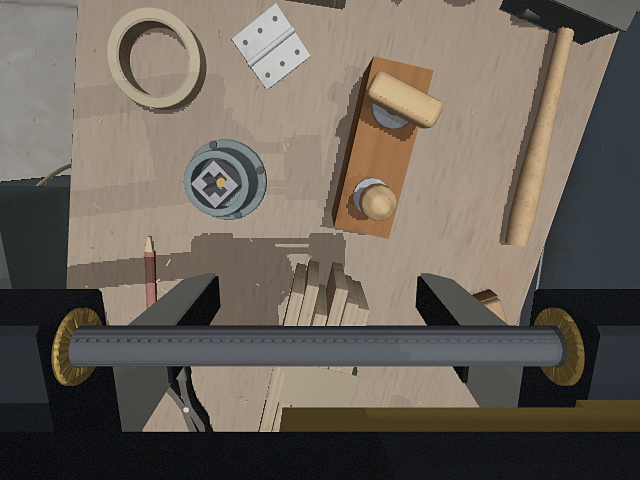

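View pics/s2.png

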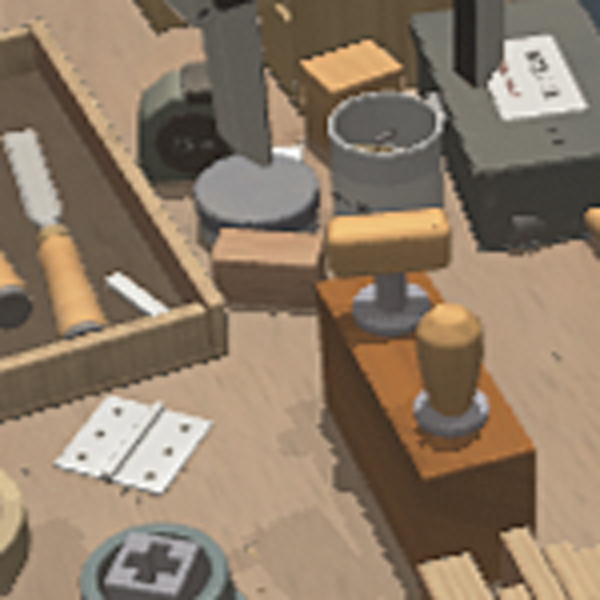

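```bash
python3 - <<'E'
import cv2
from h import crop
w=cv2.imread("pics/w2.png")
crop(w,350,50,110,90,7,"pics/w2k.png"); crop(w,175,135,100,85,7,"pics/w2s.png")
E
```

```text
(no output)
```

View pics/w2k.png

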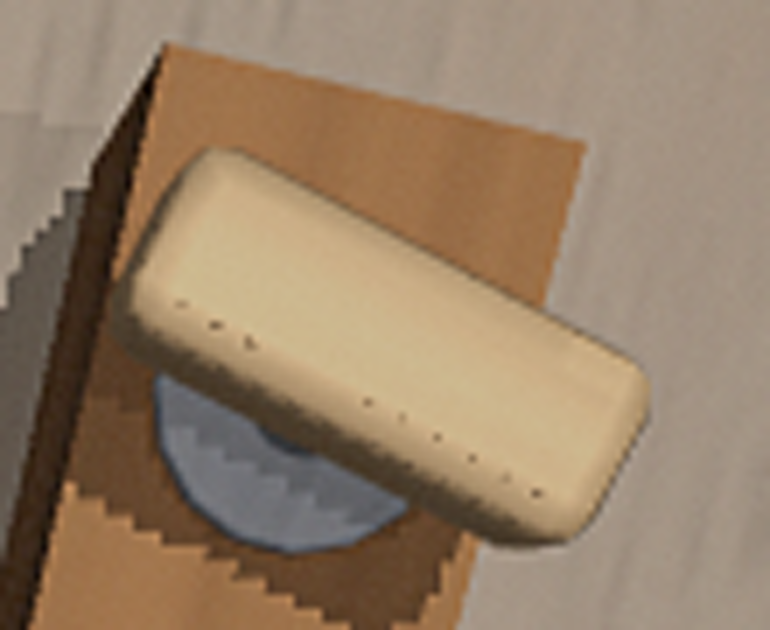

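View pics/w2s.png

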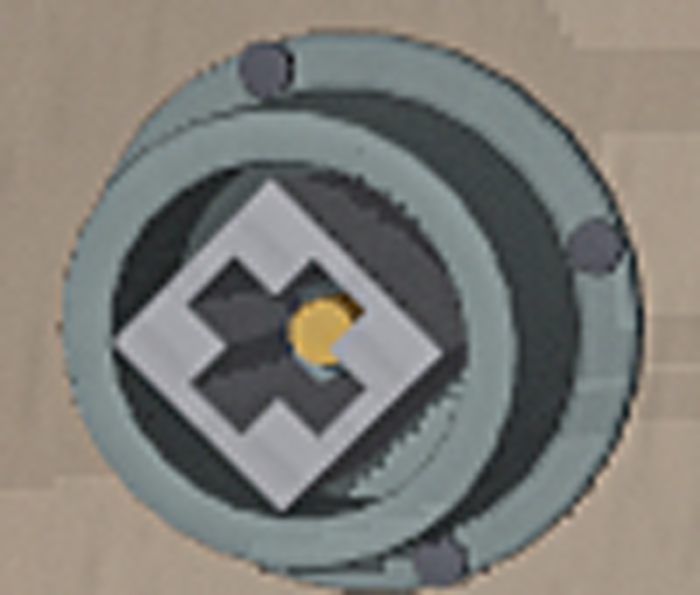

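```bash
cat > m1.py <<'E'
from h import *
st=np.load("st2.npy",allow_pickle=True).item()
from scipy.optimize import least_squares
def uv(p,x0,y0,s=7): return [(p[0]+.5)/s-.5+x0,(p[1]+.5)/s-.5+y0]
# spindle corners
S=[uv(p,175,135) for p in [(268,178),(442,352),(283,512),(116,342)]]
C=np.array([atz("wrist",p,.06,st) for p in S]); c=C.mean(0); d=C[:,:2]-c[:2]
print("spindle",c,"sides",np.linalg.norm(np.diff(np.r_[C,C[:1]],axis=0),axis=1), "yaw45",np.degrees(np.arctan2(d[:,1],d[:,0]))+45)
# holder top corners
H=[uv(p,350,50) for p in [(165,43),(585,143)]]
P=[atz("wrist",p,.08,st) for p in H]; e=P[1]-P[0]; L=np.linalg.norm(e); hy=np.arctan2(e[1],e[0])
n=np.array([np.sin(hy),-np.cos(hy)])
print("holder edge",L,np.degrees(hy)); print("bore+",(P[0]+P[1])[:2]/2+n*.038,"bore-",(P[0]+P[1])[:2]/2+n*.122)
# bar: far edge line & ends, fit
def line(a,b): return np.array([atz("wrist",uv(a,350,50),.123,st),atz("wrist",uv(b,350,50),.123,st)])
l=line((260,163),(610,343)); e=l[1]-l[0]; ky=np.arctan2(e[1],e[0]); print("bar yaw",np.degrees(ky))
l2=line((150,335),(470,528)); e=l2[1]-l2[0]; print("lower edge yaw",np.degrees(np.arctan2(e[1],e[0])))
# collar lowest
print("collar front",atz("wrist",uv((295,551),350,50),.083,st))
for a in (123,126,113):
  mid=atz("wrist",uv((398,345),350,50),a/1000+.01,st); print(a,mid)
E
python3 m1.py
```

```text
spindle [0.45334952 0.151655   0.06      ] sides [0.03430602 0.03408658 0.03371987 0.0332562 ] yaw45 [134.56084637  43.48875863 -46.63954267 223.27570198]
holder edge 0.055751094653718705 -12.133534029018165
bore+ [0.627427   0.22482012] bore- [0.60977097 0.14269665]
bar yaw -24.939920597599716
lower edge yaw -29.00731250646084
collar front [0.62725009 0.20549647 0.083     ]
123 [0.62823472 0.22502632 0.133     ]
126 [0.62756699 0.22465662 0.136     ]
113 [0.63046051 0.22625865 0.123     ]
```

>>> carry_out:
  commands:
    - [0.5,[0.01,0.015,0],0.14]
    - [0.5,[0.02,0.03,0],0.28]
    - [0.5,[0.03,0.045,-0.01],0.42]
    - [0.5,[0.04,0.06,-0.02],0.56]
    - [0.5,[0.05,0.075,-0.04],0.7]
    - [0.5,[0.06,0.09,-0.06],0.84]
    - [0.5,[0.068,0.104,-0.08],0.98]
    - [0.5,[0.068,0.104,-0.09],1.12]

```text
time: 1.55
ee_pos: [0.627, 0.2227, 0.1961]
eef_rot: [0.691, -0.158, 0.155, -0.688]
contact_force: [-0.5, 0.9, 0.1]
grip_width: 0.503
```

>>> carry_out:
  commands:
    - [0.5,[0,0,0],0]

```text
time: 1.65
ee_pos: [0.6262, 0.221, 0.1924]
eef_rot: [0.692, -0.159, 0.153, -0.687]
contact_force: [-1.1, -0.7, 0.3]
grip_width: 0.497
```

```bash
python3 - <<'E'
from h import *
st=r.read_state(); w=r.capture("wrist"); cv2.imwrite("pics/w3.png",w)
np.save("st3.npy",dict(ee_pos=st["ee_pos"],eef_rot=st["eef_rot"]),allow_pickle=True)
M=R.from_quat(st["eef_rot"]).as_matrix()
print(st["time"],st["ee_pos"],np.degrees(np.arctan2(M[1,2],M[0,2])),st["contact_force"],st["qvel"].round(3),st["grip_width"])
E
```

```text
1.65 [0.62624255 0.22100695 0.19238055] 64.4925218183947 [-1.09027215 -0.70469167  0.26079857] [-0.015  0.032 -0.007  0.002 -0.     0.106] 0.4967858188272151
```

View pics/w3.png

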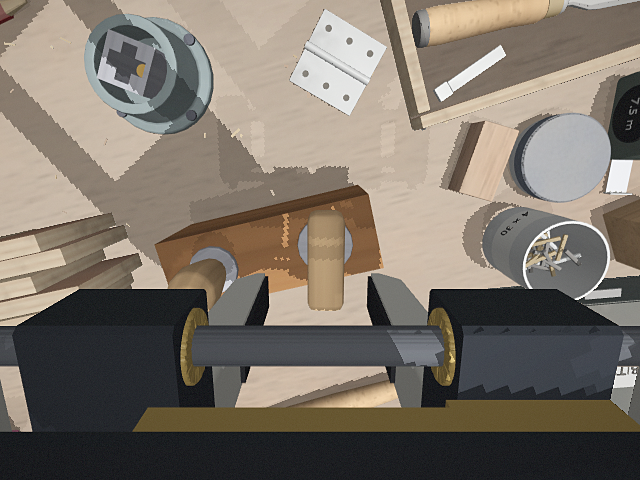

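```bash
python3 - <<'E'
from h import *
st=np.load("st3.npy",allow_pickle=True).item()
M=R.from_quat(st["eef_rot"]).as_matrix()
def T(p): return (M.T@(np.array(p)-st["ee_pos"])*1000).round(1)
for uv,z in [((326,208),.130),((325,309),.130),((308,290),.13),((344,290),.13),((308,260),.123),((343,225),.123),((326,269),.083)]:
    p=atz("wrist",uv,z,st); print(uv,p.round(4),T(p))
print("exp",T([.628,.2248,.123]))
E
```

```text
(326, 208) [0.598  0.2395 0.13  ] [-33.   62.6   5.1]
(325, 309) [0.6544 0.2123 0.13  ] [29.6 62.1  4.9]
(308, 290) [0.6387 0.2082 0.13  ] [17.3 62.3 -5.5]
(344, 290) [0.6481 0.228  0.13  ] [17.2 62.1 16.3]
(308, 260) [0.6234 0.2154 0.123 ] [ 0.4 69.4 -5.6]
(343, 225) [0.6127 0.244  0.123 ] [-21.6  69.4  15.6]
(326, 269) [0.6451 0.218  0.083 ] [ 19.1 109.2   6.4]
exp [ 0.5 69.3  4.9]
```

The bar sits upright in the image at u≈326, v 208–309, so the yaw matches. It is 5 mm off along the jaw axis, which I'll correct during the descent.

>>> carry_out:
  commands:
    - [0.5,[0.002,0.004,-0.01],0]
    - [0.5,[0.002,0.004,-0.035],0]
    - [0.5,[0.002,0.004,-0.06],0]
    - [0.5,[0.002,0.004,-0.074],0]
    - [0.5,[0.002,0.004,-0.074],0]
    - [0.5,[0.002,0.004,-0.074],0]

```text
time: 2.3
ee_pos: [0.6286, 0.2247, 0.1193]
eef_rot: [0.692, -0.161, 0.155, -0.686]
contact_force: [-0.0, -1.2, 0.1]
grip_width: 0.5
```

>>> carry_out:
  commands:
    - [0,[0,0,0],0]
    - [0,[0,0,0],0]
    - [0,[0,0,0],0]
    - [0,[0,0,0],0]
    - [0,[0,0,0],0]

```text
time: 2.8
ee_pos: [0.629, 0.2248, 0.1202]
eef_rot: [0.692, -0.161, 0.155, -0.687]
contact_force: [-0.7, -0.1, 4.4]
grip_width: 0.235
```

>>> carry_out:
  commands:
    - [0,[0,0,0.01],0]
    - [0,[0,0,0.035],0]
    - [0,[0,0,0.06],0]
    - [0,[0,0,0.085],0]
    - [0,[0,0,0.105],0]
    - [0,[0,0,0.105],0]

```text
time: 3.4
ee_pos: [0.6308, 0.2253, 0.2299]
eef_rot: [0.691, -0.159, 0.157, -0.688]
contact_force: [-0.0, 0.7, 0.0]
grip_width: 0.234
```

```bash
python3 - <<'E'
from h import *
st=r.read_state(); w=r.capture("wrist"); cv2.imwrite("pics/w4.png",w); s=r.capture("side");crop(s,210,100,180,150,4,"pics/d4.png")
M=R.from_quat(st["eef_rot"]).as_matrix()
print(st["time"],st["ee_pos"],np.degrees(np.arctan2(M[1,2],M[0,2])),st["contact_force"],st["grip_width"],M.round(3))
E
```

```text
3.4 [0.63076599 0.2253199  0.22985446] 64.12843486694683 [-0.03389542  0.65450966  0.01248749] 0.23367429914892937 [[ 0.9   -0.003  0.436]
 [-0.436 -0.004  0.9  ]
 [-0.001 -1.    -0.005]]
```

View pics/w4.png

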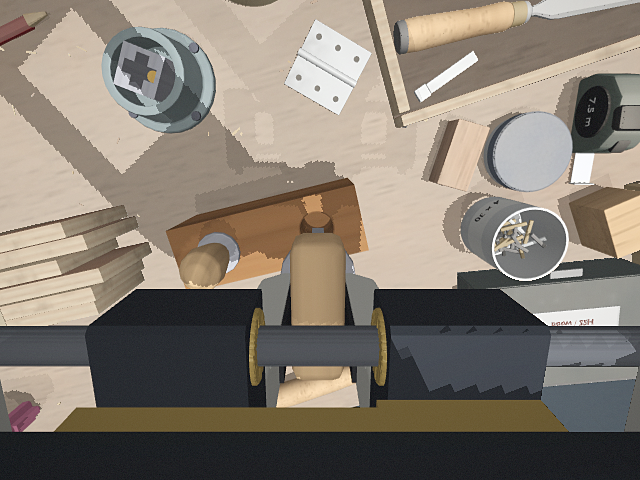

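View pics/d4.png

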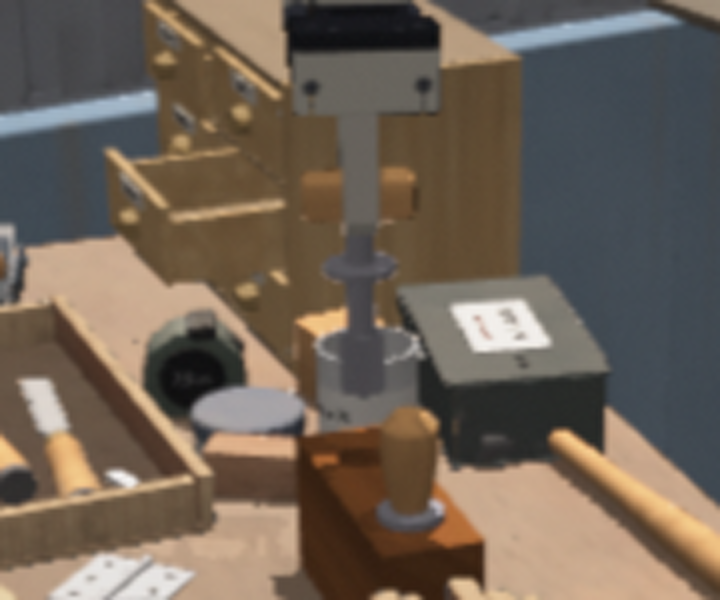

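>>> carry_out:
  commands:
    - [0,[-0.02,-0.009,0],-0.06]
    - [0,[-0.055,-0.023,0],-0.12]
    - [0,[-0.095,-0.04,0],-0.2]
    - [0,[-0.13,-0.055,-0.01],-0.27]
    - [0,[-0.16,-0.068,-0.02],-0.33]
    - [0,[-0.176,-0.075,-0.03],-0.356]
    - [0,[-0.176,-0.075,-0.03],-0.356]
    - [0,[-0.176,-0.075,-0.03],-0.356]

```text
time: 4.3
ee_pos: [0.4527, 0.1498, 0.1943]
eef_rot: [0.652, -0.281, 0.274, -0.648]
contact_force: [0.8, 0.6, -0.3]
grip_width: 0.238
```

>>> carry_out:
  commands:
    - [0,[0,0,0],0]
    - [0,[0,0,0],0]

```text
time: 4.5
ee_pos: [0.4535, 0.1501, 0.1944]
eef_rot: [0.653, -0.281, 0.274, -0.648]
contact_force: [-0.7, -0.7, -1.3]
grip_width: 0.229
```

```bash
python3 - <<'E'
from h import *
st=r.read_state(); w=r.capture("wrist"); cv2.imwrite("pics/w5.png",w); s=r.capture("side");crop(s,200,180,90,120,5,"pics/d5.png");cv2.imwrite("pics/side5.png",s)
c=r.capture("scene");crop(c,190,170,100,120,5,"pics/s5.png");cv2.imwrite("pics/scene5.png",c)
np.save("st5.npy",dict(ee_pos=st["ee_pos"],eef_rot=st["eef_rot"]),allow_pickle=True)
M=R.from_quat(st["eef_rot"]).as_matrix()
print(st["time"],st["ee_pos"],np.degrees(np.arctan2(M[1,2],M[0,2])),st["contact_force"],st["grip_width"],st["joint_pos"].round(2),M.round(3))
E
```

```text
4.5 [0.45354995 0.15011467 0.19441377] 43.79910517759509 [-0.70470441 -0.68136032 -1.31080091] 0.22928865403482243 [ 0.21 -0.17  1.86  0.    1.47 -0.55] [[ 0.692 -0.011  0.722]
 [-0.722 -0.002  0.692]
 [-0.007 -1.    -0.009]]
```

View pics/w5.png

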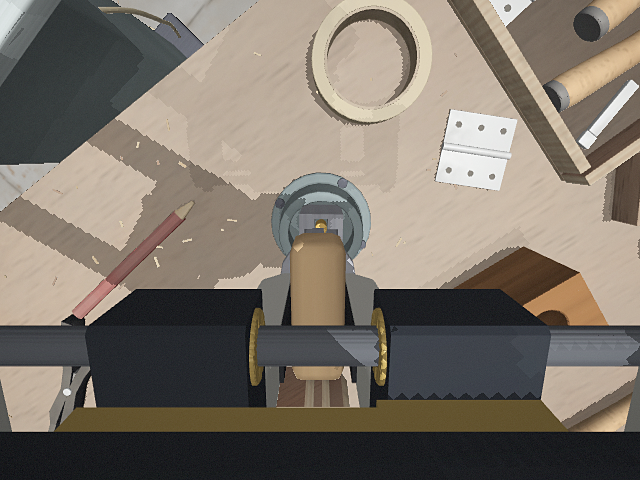

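View pics/d5.png

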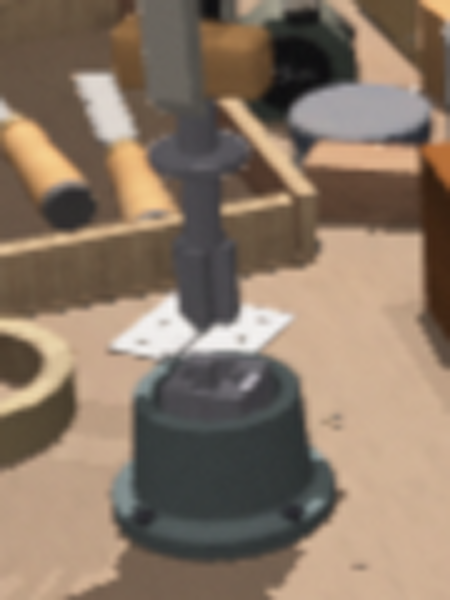

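View pics/s5.png

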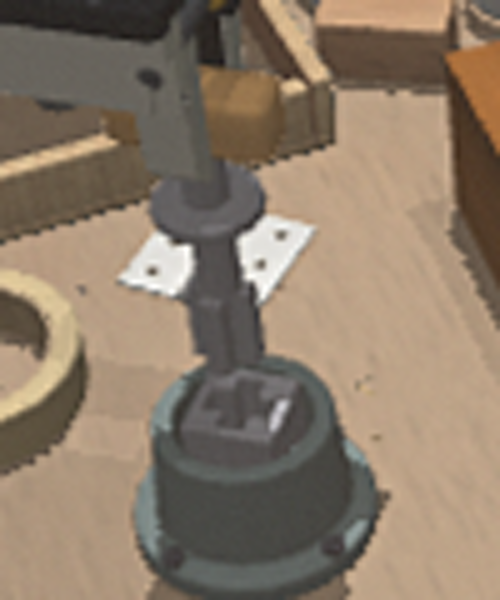

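```bash
python3 - <<'E'
import cv2
from h import crop
crop(cv2.imread("pics/scene0.png"),215,235,50,40,14,"pics/z1.png")
crop(cv2.imread("pics/side0.png"),220,240,50,36,14,"pics/z2.png")
crop(cv2.imread("pics/scene5.png"),215,200,50,60,10,"pics/z3.png")
crop(cv2.imread("pics/side5.png"),220,200,50,60,10,"pics/z4.png")
E
```

```text
(no output)
```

View pics/z1.png

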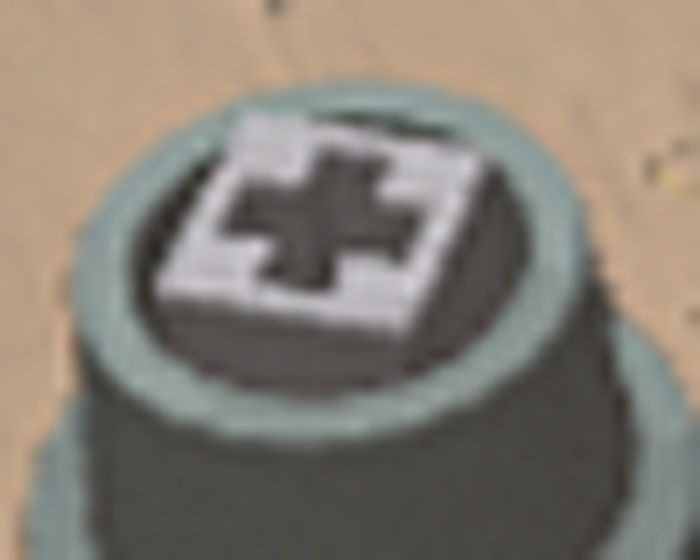

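View pics/z2.png

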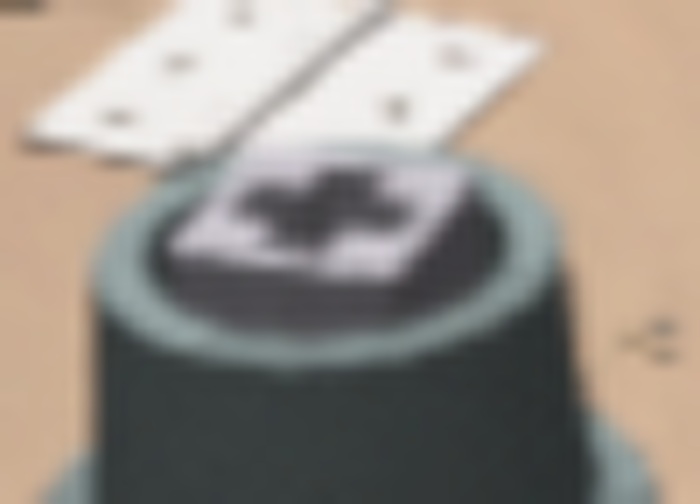

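View pics/z3.png

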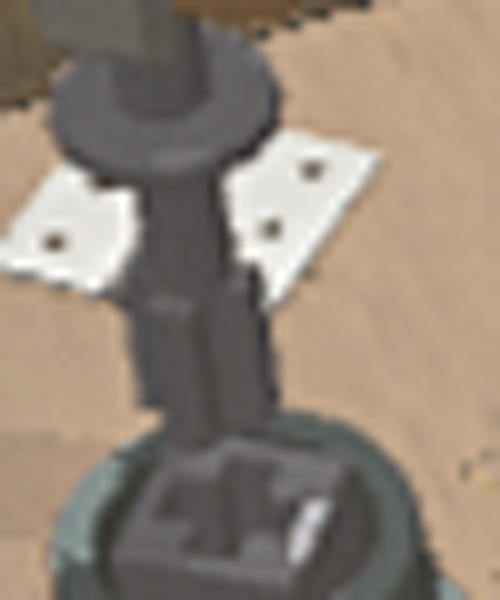

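View pics/z4.png

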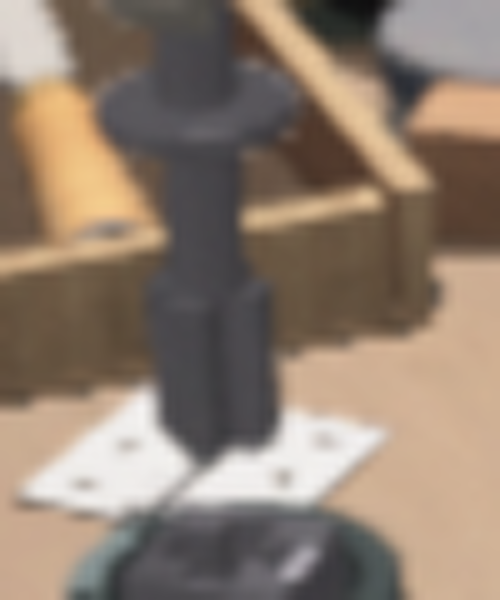

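```bash
cat > m5.py <<'E'
from h import *
def uv(p,x0,y0,s): return [(p[0]+.5)/s-.5+x0,(p[1]+.5)/s-.5+y0]
st=np.load("st5.npy",allow_pickle=True).item()
M=R.from_quat(st["eef_rot"]).as_matrix()
def sq(n,L,x0,y0,s):
    C=np.array([atz(n,uv(p,x0,y0,s),.06) for p in L]); c=C.mean(0)
    e=np.diff(np.r_[C,C[:1]],axis=0); print(n,"spindle",c.round(4),np.linalg.norm(e,axis=1).round(4),(np.degrees(np.arctan2(e[:,1],e[:,0]))%90).round(1)); return c
cs=sq("scene",[(240,110),(490,158),(405,328),(158,292)],215,235,14)
cd=sq("side",[(240,148),(475,182),(398,277),(168,248)],220,240,14)
# key hypothesis: axis through TCP shifted by a along tool x; axis dir = -tool y
def K(a,b,h): # h height above key lower end; TCP at key height 110.2
    return st["ee_pos"]+M@np.array([a,(0.1102-h),b])
for n,x0,y0,obs in [("scene",215,200,[(.073,166),(.055,181),(.018,203)]),("side",220,200,[(.073,200),(.055,204),(.018,213)])]:
    for h,uc in obs:
        u_obs=uv((uc,0),x0,y0,10)[0]
        # row for this h under a=0
        for a in (0,-.003):
            p=proj(n,K(a,0,h))[0]; print(n,h,"a",a,"pred u",p.round(2),"obs",round(u_obs,2))
E
python3 m5.py
```

```text
scene spindle [0.4541 0.1505 0.06  ] [0.0353 0.0323 0.0333 0.0345] [41.1 42.3 44.8 45.6]
side spindle [0.4542 0.1532 0.06  ] [0.0369 0.0295 0.0348 0.031 ] [41.7 42.9 44.  46.7]
scene 0.073 a 0 pred u [230.95 209.92] obs 231.15
scene 0.073 a -0.003 pred u [229.28 209.67] obs 231.15
scene 0.055 a 0 pred u [232.1  217.95] obs 232.65
scene 0.055 a -0.003 pred u [230.45 217.7 ] obs 232.65
scene 0.018 a 0 pred u [234.36 233.82] obs 234.85
scene 0.018 a -0.003 pred u [232.75 233.57] obs 234.85
side 0.073 a 0 pred u [239.39 211.13] obs 239.55
side 0.073 a -0.003 pred u [237.94 210.96] obs 239.55
side 0.055 a 0 pred u [239.91 219.63] obs 239.95
side 0.055 a -0.003 pred u [238.47 219.46] obs 239.95
side 0.018 a 0 pred u [240.97 236.74] obs 240.85
side 0.018 a -0.003 pred u [239.54 236.56] obs 240.85
```

>>> carry_out:
  commands:
    - [0,[0.0014,0.002,-0.008],0]
    - [0,[0.0014,0.002,-0.016],0]
    - [0,[0.0014,0.002,-0.018],0]
    - [0,[0.0014,0.002,-0.018],0]

```text
time: 5.05
ee_pos: [0.454, 0.1519, 0.1754]
eef_rot: [0.653, -0.281, 0.274, -0.648]
contact_force: [0.5, -0.4, -0.8]
grip_width: 0.233
```

```bash
cat > look.py <<'E'
import sys
from h import *
k=sys.argv[1]
st=r.read_state(); c=r.capture("scene"); s=r.capture("side"); w=r.capture("wrist")
cv2.imwrite(f"pics/scene{k}.png",c);cv2.imwrite(f"pics/side{k}.png",s);cv2.imwrite(f"pics/wrist{k}.png",w)
f=lambda i,x,y,W,H,s: cv2.resize(i[y:y+H,x:x+W],None,fx=s,fy=s,interpolation=cv2.INTER_CUBIC)
cv2.imwrite(f"pics/c{k}.png",np.hstack([f(c,215,205,50,60,8),f(s,220,210,50,60,8)]))
np.save(f"st{k}.npy",dict(ee_pos=st["ee_pos"],eef_rot=st["eef_rot"]),allow_pickle=True)
M=R.from_quat(st["eef_rot"]).as_matrix()
print(st["time"],st["ee_pos"].round(4),"yaw",np.degrees(np.arctan2(M[1,2],M[0,2])).round(2),st["contact_force"].round(2),st["wrist_torque"].round(2),st["grip_width"],M[:,1].round(4))
print("key end",(st["ee_pos"]+M[:,1]*.1102).round(4))
E
python3 look.py 6
```

```text
5.05 [0.454  0.1519 0.1754] yaw 43.79 [ 0.45 -0.44 -0.75] [-0.02 -0.09 -0.  ] 0.23304185609292194 [-0.0131 -0.0022 -0.9999]
key end [0.4526 0.1516 0.0652]
```

View pics/c6.png

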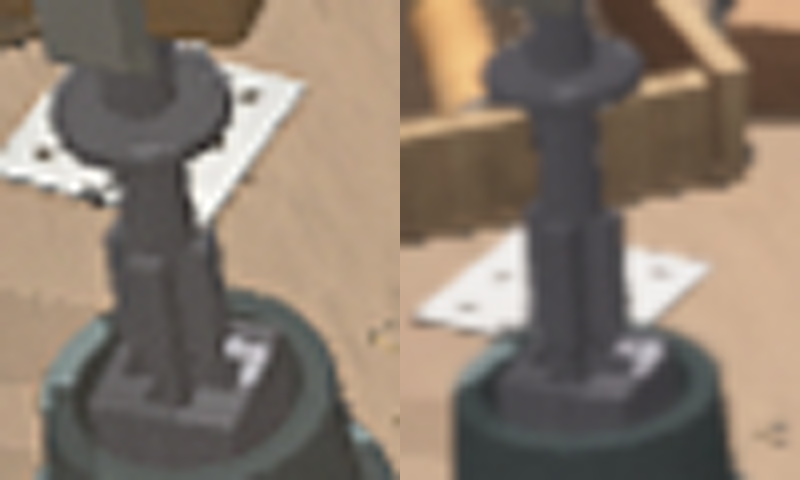

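```bash
python3 -c "
import cv2
from h import crop
crop(cv2.imread('pics/wrist6.png'),260,160,130,130,4.5,'pics/w6.png')"
```

```text
(no output)
```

View pics/w6.png

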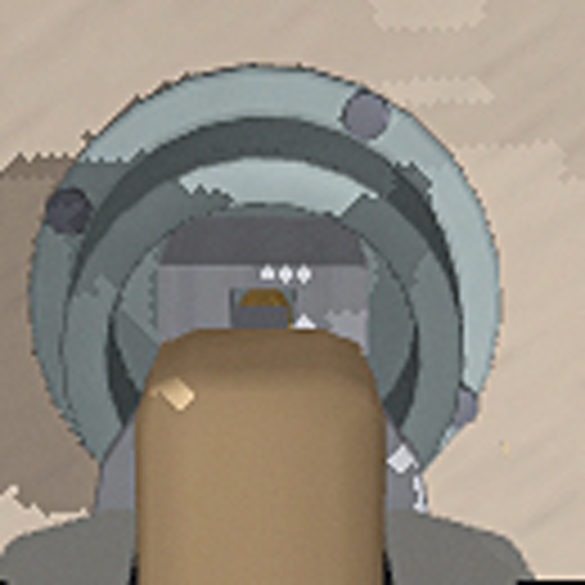

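```bash
python3 - <<'E'
from h import *
st=np.load("st6.npy",allow_pickle=True).item(); M=R.from_quat(st["eef_rot"]).as_matrix()
g=lambda x,y:((x+.5)/4.5-.5+260,(y+.5)/4.5-.5+160)
e=st["ee_pos"]+M[:,1]*.1102
for nm,p,off in [("edgeL",(157,264),17),("edgeR",(370,264),17),("slotL",(230,288),13.25),("slotR",(293,288),13.25)]:
    q=atz("wrist",g(*p),.06,st); d=M.T@(q-e); print(nm,q.round(4),"tool xz rel key end mm",(d[[0,2]]*1000).round(2),"-> x centre",(d[0]*1000+off).round(2))
# spline tip visible at
for p in [(235,306),(288,306)]:
    q=atz("wrist",g(*p),.0652,st); print((M.T@(q-e)*1000).round(2))
E
```

```text
edgeL [0.4284 0.1525 0.06  ] tool xz rel key end mm [-17.36 -16.78] -> x centre -0.36
edgeR [0.4531 0.1763 0.06  ] tool xz rel key end mm [-17.43  17.53] -> x centre -0.43
slotL [0.4396 0.1578 0.06  ] tool xz rel key end mm [-13.45  -5.03] -> x centre -0.2
slotR [0.4469 0.1649 0.06  ] tool xz rel key end mm [-13.48   5.15] -> x centre -0.23
[-11.57   0.1   -4.15]
[-1.159e+01  1.000e-02  4.270e+00]
```

The wrist view puts the key end within about 0.5 mm of the socket centre and parallel to it (square edge at y=264, slot 230–293, spline 235–288). Inserting now.

>>> carry_out:
  commands:
    - [0,[-0.0003,0.0004,-0.004],0]
    - [0,[-0.0003,0.0004,-0.008],0]
    - [0,[-0.0003,0.0004,-0.012],0]
    - [0,[-0.0003,0.0004,-0.016],0]

```text
time: 5.6
ee_pos: [0.4543, 0.1524, 0.1601]
eef_rot: [0.653, -0.281, 0.274, -0.648]
contact_force: [-0.3, -0.1, -1.9]
grip_width: 0.235
```

>>> carry_out:
  commands:
    - [0,[0,0,-0.004],0]
    - [0,[0,0,-0.008],0]
    - [0,[0,0,-0.012],0]
    - [0,[0,0,-0.014],0]
    - [0,[0,0,-0.014],0]

```text
time: 6.1
ee_pos: [0.4541, 0.1523, 0.1457]
eef_rot: [0.653, -0.281, 0.274, -0.648]
contact_force: [-0.0, -0.1, -1.8]
grip_width: 0.236
```

```bash
python3 look.py 7
```

```text
6.1 [0.4541 0.1523 0.1457] yaw 43.78 [-0.05 -0.13 -1.76] [ 0.02 -0.07 -0.01] 0.2360402432711492 [-0.0119 -0.002  -0.9999]
key end [0.4528 0.1521 0.0355]
```

View pics/c7.png

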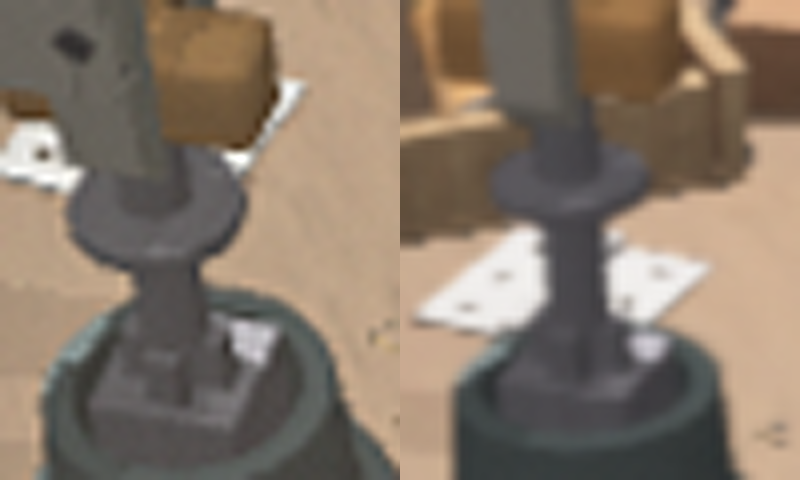

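>>> carry_out:
  commands:
    - [0,[0,0,-0.002],0]
    - [0,[0,0,-0.004],0]
    - [0,[0,0,-0.006],0]
    - [0,[0,0,-0.007],0]
    - [0,[0,0,-0.007],0]

```text
time: 6.75
ee_pos: [0.4549, 0.1525, 0.14]
eef_rot: [0.652, -0.281, 0.275, -0.648]
contact_force: [-1.7, -0.3, 6.1]
grip_width: 0.238
```

>>> carry_out:
  commands:
    - [0,[0,0,-0.001],0]
    - [0,[0,0,-0.002],0]
    - [0,[0,0,-0.003],0]
    - [0,[0,0,-0.004],0]
    - [0,[0,0,-0.004],0]

```text
time: 7.25
ee_pos: [0.4556, 0.1525, 0.1377]
eef_rot: [0.652, -0.28, 0.275, -0.649]
contact_force: [-3.0, -1.2, 13.8]
grip_width: 0.237
```

>>> carry_out:
  commands:
    - [0,[-0.001,0,-0.002],0]
    - [0,[-0.001,0,-0.003],0]
    - [0,[-0.001,0,-0.004],0]
    - [0,[-0.001,0,-0.004],0]

```text
time: 7.65
ee_pos: [0.4566, 0.1525, 0.1374]
eef_rot: [0.651, -0.279, 0.276, -0.649]
contact_force: [-4.8, -3.2, 24.8]
grip_width: 0.242
```

```bash
python3 look.py 8
```

```text
7.65 [0.4566 0.1525 0.1374] yaw 43.79 [-4.76 -3.25 24.77] [-0.87  1.48  0.01] 0.24238572102844483 [-0.0037 -0.0014 -1.    ]
key end [0.4561 0.1524 0.0272]
```

View pics/c8.png

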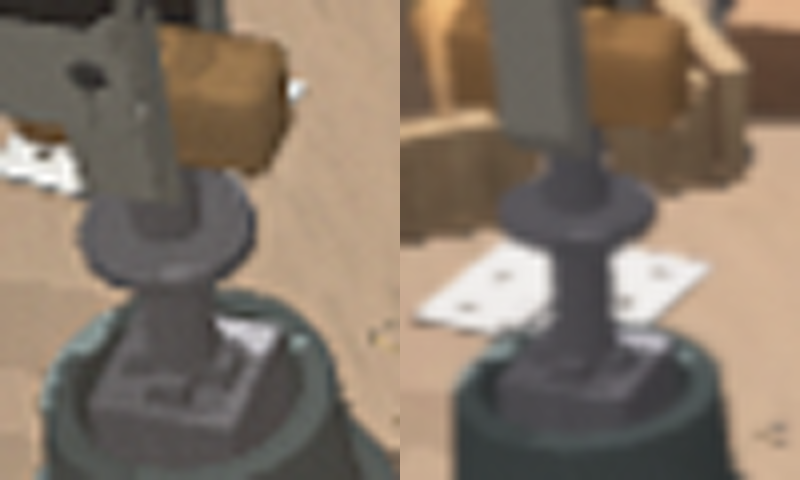

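```bash
python3 - <<'E'
from h import *
for i in range(6):
    r.capture("side"); st=r.read_state(); print(st["time"],st["ee_pos"].round(4),st["contact_force"].round(1),round(float(st["grip_width"]),4),R.from_quat(st["eef_rot"]).as_matrix()[:,1].round(4))
E
```

```text
7.85 [0.4565 0.1525 0.1374] [-4.8 -3.1 24.2] 0.2373 [-0.0037 -0.0014 -1.    ]
7.9 [0.4565 0.1525 0.1374] [-4.9 -3.2 24.2] 0.2365 [-0.0038 -0.0014 -1.    ]
7.95 [0.4566 0.1525 0.1374] [-5.3 -3.6 24.7] 0.2332 [-0.0037 -0.0014 -1.    ]
8.0 [0.4566 0.1525 0.1374] [-5.8 -3.4 24.9] 0.2389 [-0.0037 -0.0014 -1.    ]
8.05 [0.4566 0.1525 0.1374] [-5.5 -3.4 24.4] 0.2379 [-0.0037 -0.0014 -1.    ]
8.1 [0.4566 0.1525 0.1374] [-5.7 -4.1 23.4] 0.2366 [-0.0037 -0.0014 -1.    ]
```

```bash
python3 - <<'E'
from h import *
t=np.linspace(0,2*np.pi,72)
for n,x0,y0,k in [("scene",215,205,0),("side",220,210,400)]:
  for ze in (.028,.031,.034):
    c=np.array([.4540,.1520]); P=[]
    for h in (.070,.076): P.append(np.c_[c[0]+.02*np.cos(t),c[1]+.02*np.sin(t),np.full(72,ze+h)])
    q=proj(n,np.vstack(P)); q=(q-[x0,y0]+.5)*8-.5; print(n,ze,"L",q[:,0].min().round()+k,"R",q[:,0].max().round()+k,"top",q[:,1].min().round(),"bot",q[:,1].max().round())
# ditto reference at look 7 (key end .0355)
  for ze in (.0355,):
    q=proj(n,np.c_[c[0]+.02*np.cos(t),c[1]+.02*np.sin(t),np.full(72,ze+.07)]); print("ref7 bot",((q-[x0,y0]+.5)*8-.5)[:,1].max().round())
E
```

```text
scene 0.028 L 68.0 R 253.0 top 160.0 bot 302.0
scene 0.031 L 67.0 R 251.0 top 150.0 bot 292.0
scene 0.034 L 65.0 R 250.0 top 140.0 bot 283.0
ref7 bot 278.0
side 0.028 L 491.0 R 656.0 top 171.0 bot 265.0
side 0.031 L 490.0 R 655.0 top 160.0 bot 254.0
side 0.034 L 489.0 R 654.0 top 149.0 bot 243.0
ref7 bot 238.0
```

```bash
python3 - <<'E'
from h import *
for n,x0,y0 in (("scene",215,205),("side",220,210)):
    f=lambda k:cv2.resize(cv2.imread(f"pics/{n}{k}.png")[y0:y0+60,x0:x0+50],None,fx=12,fy=12,interpolation=cv2.INTER_CUBIC)
    cv2.imwrite(f"pics/cmp_{n}.png",cv2.resize(np.hstack([f(7),f(8)]),(800,480)))
    c7=cv2.cvtColor(f(7),cv2.COLOR_BGR2GRAY);c8=cv2.cvtColor(f(8),cv2.COLOR_BGR2GRAY)
    # collar bottom-edge patch
    u,v=(19,33) if n=="scene" else (21,25)
    a,b=((u-5)*12,(u+5)*12); c,d=((v-6)*12,(v+3)*12)
    m=cv2.matchTemplate(c8,c7[c:d,a:b],cv2.TM_CCOEFF_NORMED); _,s,_,l=cv2.minMaxLoc(m); print(n,s,(l[0]-a)/12,(l[1]-c)/12)
    p=proj(n,np.array([[.4541,.1520,.11],[.4541,.1520,.102],[.4553,.1520,.102]])); print(p[1]-p[0],"with 1.2mm x",p[2]-p[0])
E
```

```text
scene 0.8681610226631165 -0.4166666666666667 2.1666666666666665
[0.51845976 3.33549845] with 1.2mm x [1.12471232 3.07881164]
side 0.9482839703559875 1.3333333333333333 3.3333333333333335
[0.26236375 3.63955767] with 1.2mm x [0.81915124 3.49634178]
```

View pics/cmp_side.png

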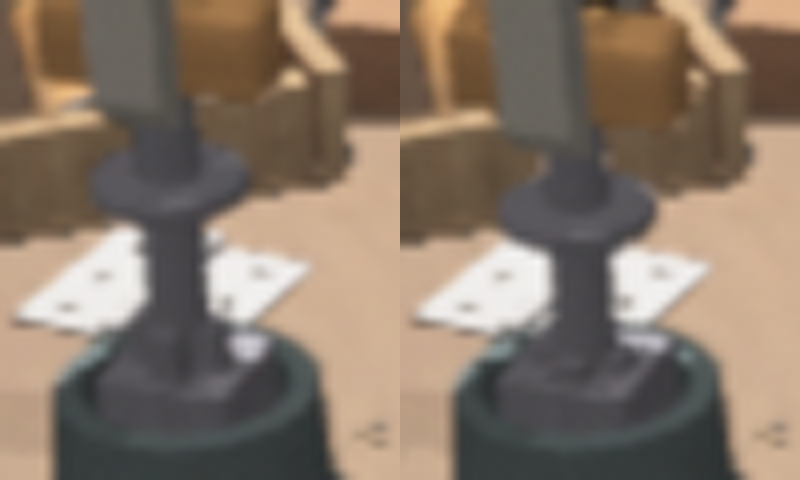

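View pics/scene8.png

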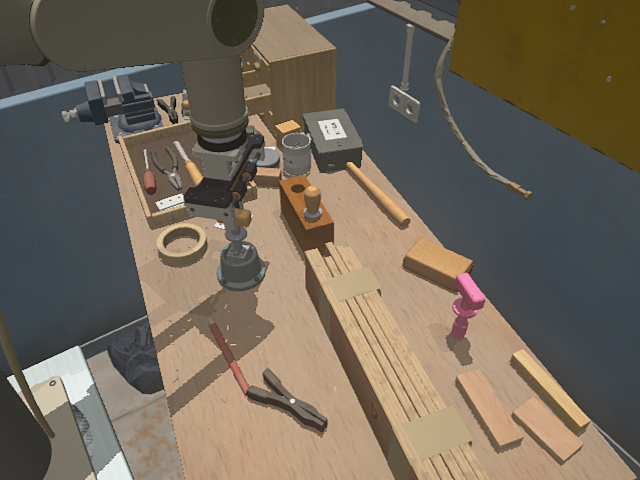

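The key is in the socket at (240,250). The awl still stands at (312,203), the far bore is empty, and nothing else has moved. Handing in.

```bash
python3 -c "
from rig import r
s=r.read_state();print(s['time'],s['contact_force'],s['grip_width']);print(r.finish_job())"
```

```text
8.1 [-5.65527564 -4.13351209 23.36694894] 0.23661196688785974
the job is handed in; nothing more can be done
None
```

The key is fully home in the gearbox socket, and I handed the job in at 8.1 s with the gripper still holding it and pressing down. I pulled the key from the holder's far bore and turned it to about 43.8°. The spindle measured about 43.6°, both modulo a quarter turn.

**Seating:** The last checks showed a steady push of 23–25 N with no creep over 0.25 s. The final 11 N of push moved the tool only 0.3 mm, so it had reached a hard stop. The lock pin itself can't be seen once the key is in, so "fully down" is inferred from this stop and the depth below.

**Depth:** Fully home means the key's lower end is 28 mm above the bench. The arm's pose put it at 27.2 mm. Tracking the collar in the side picture gave about 28 mm. The same tracking in the scene picture matched poorly and suggested less travel (roughly 5–6 mm against 8 mm), so I did not rely on it.

**Grip and side load:** The measured opening matched the 22 mm bar, and I saw no slip. About 7 N of sideways load remained on the tool, and the tool had drifted about 2 mm in x while pressing.

**Rest of the bench:** The awl is still in its bore, and nothing else appeared moved in the last scene picture.

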